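# Hook the sprung retaining ring off a bearing-stand spindle

### The arm

A 7-joint arm with a two-finger parallel gripper is mounted at the origin on a cart in front of the work surface, level with it; the furniture and walls round the work are solid. World frame = base frame: x ahead of the robot, y to its left, z up, the work surface at z = 0. Lengths are in m, angles in rad, forces in N, time in s.
With the tool pointing down it reaches from about 0.425 to 1.025 m from the base axis. Payload 3.6 kg.
Tool frame: the origin (TCP) lies at the very end of the fingers, on their centre line; the grasp point (between the pads) lies tcp_to_grasp behind it (tcp_to_grasp is the distance from the TCP to the grasp point, in m); z points along the fingers, y is the line along which they close (so a half turn about z gives the same grasp; the last joint's range is limited). The gripper opens to 85 mm and grips with 20 to 120 N. Pads are 22 mm wide; open, the fingers measure 114 mm over their backs; the gripper's body (76 mm by 85 mm) begins 54 mm behind the grasp point. The pads swing forward as they close: fully open they stand 13 mm farther back than shut.
Start: joints at [1.135, 0.591, 0.048, 1.609, -0.033, 0.943, -0.034], TCP at [0.244, -0.683, 0.192] pointing down, gripper open.
Joint ranges: [-2.69, 2.69], [-0.47, 2.24], [-1.27, 1.36], [0.19, 2.51], [-1.53, 4.68], [0.08, 2.07], [-3.09, 3.09]. Speed limits (rad/s): [2.57, 2.57, 3.14, 3.14, 3.14, 3.14, 3.14].

### API

Orientations are given as a unit quaternion [w, x, y, z].
In Python, from bench import get_state, snapshot, hand_in, tcp_to_grasp gives the robot as it stands. The module is installed in compiled form; this text tells all that it offers.
- The arm moves only by the tool servo_tool, never from a script. Its argument "steps" is a list of rows, each a list of 4 numbers: the shift along the world's x, y, z in mm, then the turn about the world's z in degrees. A call has 1 to 10 rows; each row is the pose to reach, as a shift and turn from the pose commanded when the call began; what a row does not reach only later rows make up. A row lasts 1/10 s, in which the tool goes at most 50 mm and 8.59 degrees, less where a joint would pass 70% of its speed; a pose out of reach is approached as far as the arm can. A call with a gripper value outside its range is refused whole. "fingers" is the opening, from 0 (shut) to 1 (fully open), set as the call begins (left out, the last holds). The fingers move at their own pace and stop on an object; "newtons" is the grip in N (left out, the last holds). Time passes only in rows, so rows that repeat a pose let the fingers close. It gives the time, the measured TCP pose, the force, the opening and the grip force at its end, in the units of the state.
- get_state(): the state, without advancing time (a new reading comes with each control period).
- snapshot(name): name is "scene" or "top"; returns a dict with "color" (384x512x3 uint8, red, green, blue), "z_map" (384x512 float32, m along the optical axis (not along the pixel's ray), 0 where there is no reading), "fovy" (degrees; the focal length in pixels is half the picture's height over the tangent of half this angle, whatever the lens; pixels are square), "cx", "cy" (the principal point, pixels), "k1" (the pictures are not rectified: a ray, as slopes to the right and down, at radius r is drawn at 1 + k1 r^2 times it, then the intrinsics apply), "T" (4x4, takes a point from camera to world coordinates). Camera axes: x right, y down, z forward; pixel columns grow to the right and rows downward; lengths in m; the calibration is good to about 2 mm. A picture is of the moment at which its call begins.
- hand_in(): hands the job in; it is judged then, once.
The state is a dict: "time": time; "joints": joint angles; "dq": joint speeds; "joint_torque": joint torques, N m; "tcp_pos": TCP position; "ee_rot": TCP orientation; "ft_force": force on the tool from outside, world axes, zero at the start; "ft_torque": the same for the moment, N m; "width": finger opening in m; "grasp_force": force on a finger pad.
Only numpy, scipy, OpenCV 4.12 (cv2) and the standard library are available. Lean on these libraries where they do the work, as an engineer would, in place of code of your own. Each camera call takes 0.05 s, during which the arm holds its last target. There are 200 camera calls.

### The job

The pulley on the bearing stand is locked by a sprung wire retaining ring in the spindle's groove. Take the pick with the hooked tip (not the straight one), put its hook down through the ring's loop and pull the ring sideways out of the groove until it is completely clear of the spindle. Leave the ring loose on the stand or on the worktop beside it without touching it with the gripper, and lay the pick down on the open worktop.

Things in the scene. Friction and masses are not known exactly. Their poses are not given: they have to be found in the camera images.
- pick_handle (a point): Hooked pick lying on the worktop (80 g): centre of its black ribbed handle, 84x22x22 mm, 11 mm above the worktop. +x runs along the handle to the hook, +z up. A 5 mm steel shank runs on 60 mm from the handle's end, then turns straight down into a hook. A second pick has the same handle but a straight end; the two may have swapped places.
- pick_tip (a point): Lowest point of the hooked pick's hook: 102 mm along +x and 10 mm below the handle's centre. The hook is 5 mm thick; the shank's underside is 14.5 mm above this point. Axes as pick_handle.
- ring: Ring of 4 mm steel wire flat round the spindle's groove, 65x33 mm. Origin: on the groove axis, at its underside, 46 mm up; +x: the way it comes out; z up. Loop on the +x side, open inside x 17.5 to 41, y -12.5 to 12.5 mm (middle x = 29); outer bar 7 mm high. Two sprung legs grip the spindle; a pull of 5 to 15 N along +x, over 30 mm, frees it; it drops 6 mm to the plate. It can turn there.
- stand: Fixed bearing stand; origin on the spindle axis at the worktop, z up. Dark steel plate, top at z = 40 mm, from x = -44 to 88, y = -45 to 45 mm. On it a black pulley hub, 40 mm diameter, 6 mm high, then the steel spindle: groove 24 mm diameter, z = 46 to 52.5 mm, and head 30 mm diameter, top at z = 81 mm. 6 mm of air under the ring's loop. The ring comes out roughly along +x.
Mind the look-alikes: they are no part of the job. Leave any purple look-alike of the part that bears pick_handle alone.

How it is judged:
By the outcome, as a careful person would: the job done as asked, in the order asked, and still so for the second after the job is handed in, with the robot touching nothing.
It also fails if it takes over 48 s, if anything falls off the work surface, if the arm or the gripper's body presses on something with over 40 N, if the wrist force passes 120 N, or if a joint passes its speed limit or range.

## Working session

There is one attempt and no reset: what is moved stays moved. The work goes in short steps, Python scripts to look and compute and a tool call to move; the robot and the scene stay as the last step left them, time stands still between calls to the robot, and variables do not carry over. Pictures are saved under pics/ and viewed, at most 10 in all, crops included, and the job is handed in when it is done.

Besides the shell and the picture viewer there is one more tool, called as name(argument=value, ...) on one line, values as JSON. servo_tool: Moves the arm, as the interface text tells. Its arguments: {"type":"object","properties":{"steps":{"type":"array","items":{"type":"array","items":{"type":"number"}}},"fingers":{"type":"number"},"newtons":{"type":"number"}},"required":["steps"]}

```bash
mkdir -p pics; cat > h.py <<'E'
import numpy as np, cv2, pickle
from bench import get_state, snapshot, tcp_to_grasp
def snap(name,tag):
    s=snapshot(name); pickle.dump(s,open(f'pics/{tag}.pkl','wb')); return s
def load(tag): return pickle.load(open(f'pics/{tag}.pkl','rb'))
def K(s):
    f=192/np.tan(np.radians(s['fovy'])/2); return np.array([[f,0,s['cx']],[0,f,s['cy']],[0,0,1.]])
def ray(s,u,v):
    p=cv2.undistortPoints(np.array([[[u,v]]],float),K(s),np.array([s['k1'],0,0,0,0.]),)[0,0] if False else None
    k=K(s); d=np.array([(u-k[0,2])/k[0,0],(v-k[1,2])/k[1,1]]); p=d.copy()
    for _ in range(30): p=d/(1+s['k1']*(p@p))
    return np.array([p[0],p[1],1.])
def pt(s,u,v):  # from depth
    r=ray(s,u,v)*s['z_map'][int(round(v)),int(round(u))]
    return (s['T']@np.append(r,1))[:3]
def atz(s,u,v,z): # on plane z
    d=s['T'][:3,:3]@ray(s,u,v); o=s['T'][:3,3]; return o+d*(z-o[2])/d[2]
def crop(s,u0,v0,u1,v1,k,tag):
    c=s['color'][v0:v1,u0:u1,::-1]; cv2.imwrite(f'pics/{tag}.png',cv2.resize(c,None,fx=k,fy=k,interpolation=cv2.INTER_CUBIC))
E
python3 - <<'E'
from h import *
a=snap('top','t0'); b=snap('scene','s0')
cv2.imwrite('pics/both.png',cv2.resize(np.hstack([a['color'],b['color']])[:,:,::-1],(800,300),interpolation=cv2.INTER_AREA))
crop(a,0,0,512,384,1.56,'top0')
print(tcp_to_grasp,get_state()); print(a['T'],b['T'],a['fovy'])
E
```

```text
0.0187 {'time': 0.1, 'joints': array([ 1.13451189,  0.59202096,  0.04832424,  1.60971944, -0.03334406,
        0.94272655, -0.0336733 ]), 'dq': array([-0.00061014, -0.00232638,  0.00040451, -0.00504414, -0.00065925,
        0.00191189,  0.00090624]), 'joint_torque': array([ 4.94530104e-03, -5.49992287e+01,  1.55289385e+00, -1.98825091e+01,
        9.61139740e-03,  3.80893500e-03,  1.75277785e-05]), 'tcp_pos': array([ 0.24339853, -0.68202124,  0.19115096]), 'ee_rot': array([-1.01035741e-03,  9.85342302e-01,  1.70585694e-01, -2.20964531e-04]), 'ft_force': array([0.4325529 , 0.62386073, 0.14125536]), 'ft_torque': array([ 0.00068495,  0.01688492, -0.0045455 ]), 'grasp_force': 0.0, 'width': 0.08545355972973606}
[[ 0.01793912 -0.98960047  0.14272037  0.32066527]
 [-0.99976715 -0.01946632 -0.00931145  0.26039217]
 [ 0.01199285 -0.1425201  -0.98971925  1.26831188]
 [ 0.          0.          0.          1.        ]] [[-0.84722618 -0.24254108  0.47263264 -0.13314981]
 [-0.53105847  0.40944593 -0.74184293  1.27169095]
 [-0.01359013 -0.87950432 -0.47569681  0.7341445 ]
 [ 0.          0.          0.          1.        ]] 48.877694743965584
```

View pics/top0.png

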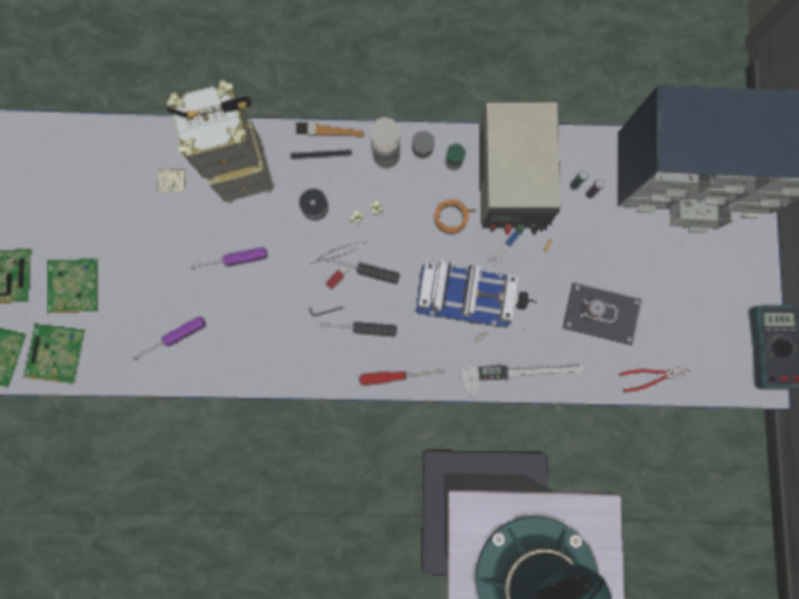

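View pics/both.png

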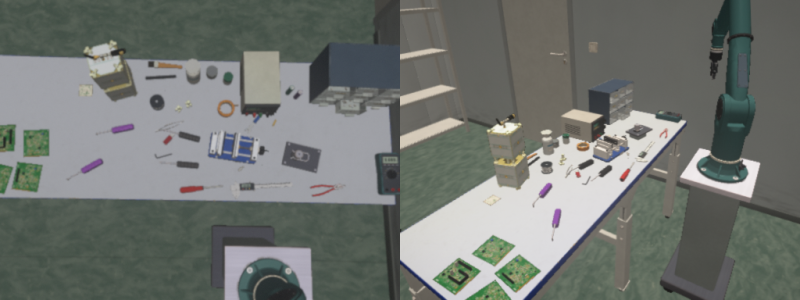

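Candidates in the top picture (native pixels): black picks at (242,174) and (240,210), purple look-alikes at (157,165) and (118,212), red screwdriver at (246,242). The stand is the dark plate at (386,200). Next I need a close crop to tell the hooked pick from the straight one.

```bash
python3 - <<'E'
from h import *
a=load('t0'); b=load('s0')
def c(s,u0,v0,u1,v1,w,h): return cv2.resize(s['color'][v0:v1,u0:u1,::-1],(w,h),interpolation=cv2.INTER_CUBIC)
p1=c(a,190,145,270,225,400,300) if 0 else c(a,190,155,270,215,400,300)
p2=c(a,350,170,430,230,400,300)
p3=c(b,190,190,310,250,800,400)[:300] if 0 else c(b,200,185,300,222,800,296)
cv2.imwrite('pics/c1.png',np.vstack([np.hstack([p1,p2]),p3]))
for u,v in [(242,174),(240,210),(386,198),(370,200)]: print(u,v,pt(a,u,v))
# project a few points to scene
def proj(s,P):
    q=np.linalg.inv(s['T'])@np.append(P,1); x=q[:2]/q[2]; x=x*(1+s['k1']*(x@x)); k=K(s); return x*k[0,0]+k[:2,2]
for u,v in [(242,174),(240,210),(205,208),(203,167),(386,200)]: print(proj(b,atz(a,u,v,0.01)))
E
```

```text
242 174 [0.5577395  0.298532   0.02149202]
240 210 [0.44887125 0.30181355 0.02447669]
386 198 [ 0.48500002 -0.11223991  0.08328993]
370 200 [ 0.4848418  -0.08038773  0.03488007]
[237.67714302 209.57220774]
[262.60212937 218.20714771]
[245.54408246 232.32231132]
[214.05451516 223.26047509]
[305.47983681 170.38473196]
```

View pics/c1.png

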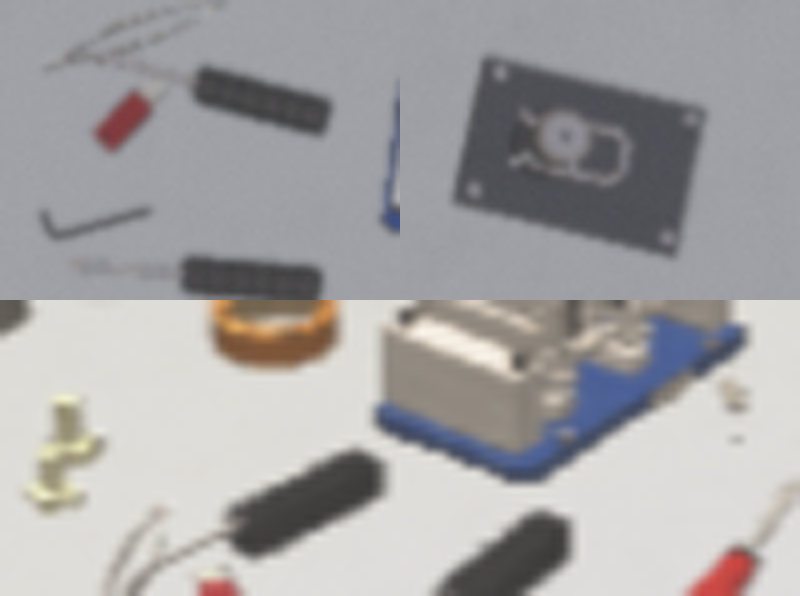

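The top crops show both shanks running left and the ring's loop to the right of the spindle at about native (391,201). The scene crop cuts off the tips, so I'll take it lower and show both picks.

```bash
python3 - <<'E'
from h import *
b=load('s0'); a=load('t0')
p=cv2.resize(b['color'][200:245,200:280,::-1],(800,450),interpolation=cv2.INTER_CUBIC)
cv2.imwrite('pics/c2.png',p)
# mask-based fit of handles, top view
for (u0,v0,u1,v1) in [(226,164,260,185),(222,202,260,218)]:
    g=a['color'][v0:v1,u0:u1].max(2); m=(g<95).astype(np.uint8)
    n,l,st,ce=cv2.connectedComponentsWithStats(m); i=1+st[1:,4].argmax(); ys,xs=np.where(l==i)
    P=np.array([atz(a,x+u0,y+v0,0.018)[:2] for x,y in zip(xs,ys)],np.float32); print(st[i],cv2.minAreaRect(P),P.mean(0))
# stand: plate corners from dark pixels
g=a['color'][172:225,352:425].max(2); m=((g<105)).astype(np.uint8)
n,l,st,ce=cv2.connectedComponentsWithStats(m); i=1+st[1:,4].argmax(); ys,xs=np.where(l==i)
P=np.array([atz(a,x+352,y+172,0.04)[:2] for x,y in zip(xs,ys)],np.float32); print(cv2.minAreaRect(P),cv2.boxPoints(cv2.minAreaRect(P)))
# spindle head: z>0.07
Q=np.array([pt(a,u,v) for v in range(172,225) for u in range(352,425)])
h=Q[(Q[:,2]>0.072)&(Q[:,2]<.095)]; print('head',len(h),h.mean(0),cv2.minEnclosingCircle(h[:,:2].astype(np.float32)))
E
```

```text
[  3   5  27  12 176] ((0.5559828877449036, 0.29883450269699097), (0.07948668301105499, 0.02034301683306694), 76.18402099609375) [0.5561266  0.29891703]
[  5   5  27   8 172] ((0.44795212149620056, 0.30214133858680725), (0.07844170928001404, 0.019208857789635658), 86.66754150390625) [0.44787905 0.30284992]
((0.4829808473587036, -0.12319601327180862), (0.12954966723918915, 0.08548198640346527), 76.8860092163086) [[ 0.4266578  -0.1765841 ]
 [ 0.50991046 -0.19597901]
 [ 0.5393039  -0.06980793]
 [ 0.45605123 -0.05041301]]
head 94 [ 0.48710873 -0.10147803  0.08048323] ((0.4870711863040924, -0.10268116742372513), 0.01559200044721365)
```

View pics/c2.png

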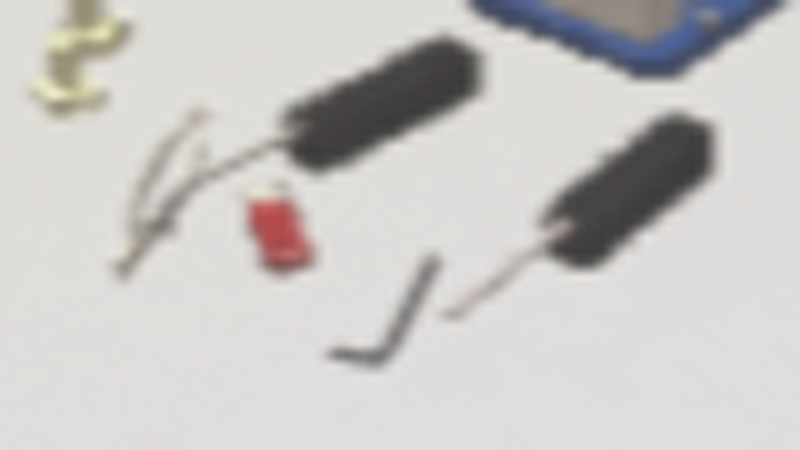

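```bash
cat >> h.py <<'E'
def proj(s,P):
    q=np.linalg.inv(s['T'])@np.append(P,1); x=q[:2]/q[2]; x=x*(1+s['k1']*(x@x)); k=K(s); return x*k[0,0]+k[:2,2]
E
python3 - <<'E'
from h import *
b=load('s0'); a=load('t0')
img=cv2.resize(b['color'][205:240,205:255,::-1],None,fx=15,fy=15,interpolation=cv2.INTER_NEAREST)
for c,ang in [((.5562,.2989),76.2),((.448,.3025),86.7)]:
    d=np.array([np.cos(np.radians(ang)),np.sin(np.radians(ang))])
    for L,z,col in [(42,11,(0,255,0)),(102,11,(0,255,0)),(102,0,(0,0,255))]:
        q=proj(b,np.array([*(np.array(c)+d*L/1000),z/1000])); print(c,L,z,q,proj(a,np.array([*(np.array(c)+d*L/1000),z/1000])))
        cv2.circle(img,tuple(int(t) for t in (q-[205,205]+.5)*15),4,col,-1)
cv2.imwrite('pics/c3.png',img)
E
```

```text
(0.5562, 0.2989) 42 11 [229.89939922 213.89806425] [228.54896165 171.62137691]
(0.5562, 0.2989) 102 11 [217.05355241 220.30012952] [209.41632675 166.58535608]
(0.5562, 0.2989) 102 0 [217.24301051 222.90975575] [209.78602547 167.323833  ]
(0.448, 0.3025) 42 11 [256.34727947 223.58616207] [225.87541891 209.68073801]
(0.448, 0.3025) 102 11 [246.08467005 231.74629283] [205.8191543  208.15241872]
(0.448, 0.3025) 102 0 [246.16265096 234.44010796] [206.22438722 208.54531734]
```

View pics/c3.png

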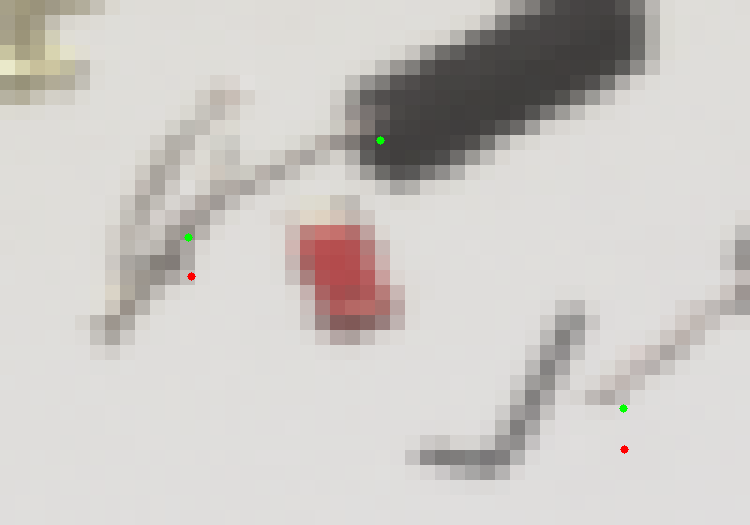

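The near pick at scene pixel (245,231) ends at its predicted shank end with nothing below, so it is the straight one. The far pick at (217,221) has a dark stub going down to the worktop, so I take it as the hooked one and will check it once it's lifted. Moving towards it now.

servo_tool(steps=[[26, 38, 2, 6], [51, 76, 4, 12], [77, 115, 6, 18], [102, 153, 8, 24], [128, 191, 8, 30], [154, 229, 8, 36], [179, 267, 8, 42], [205, 306, 8, 48], [230, 344, 8, 54], [256, 383, 8, 57]], fingers=0.7)

```text
time: 1.1
tcp_pos: [0.5, -0.2983, 0.1999]
ee_rot: [-0.0, 0.784, 0.621, -0.0]
ft_force: [-0.1, -0.8, 0.7]
width: 0.0599
grasp_force: 0.0
```

servo_tool(steps=[[5, 49, 0, 0], [10, 98, 0, 0], [15, 147, 0, 0], [20, 196, 0, 0], [25, 245, 0, 0], [30, 294, 0, 0], [35, 343, 0, 0], [40, 392, 0, 0], [45, 441, 0, 0], [50, 490, -10, 0]])

```text
time: 2.1
tcp_pos: [0.5505, 0.1922, 0.1911]
ee_rot: [0.0, 0.785, 0.62, 0.001]
ft_force: [1.2, -0.1, -0.2]
width: 0.0597
grasp_force: 0.0
```

servo_tool(steps=[[3, 46, -20, 0], [6, 92, -50, 0], [6, 109, -80, 0], [6, 109, -110, 0], [6, 109, -110, 0], [6, 109, -110, 0]])

```text
time: 2.7
tcp_pos: [0.5554, 0.2979, 0.0798]
ee_rot: [0.0, 0.785, 0.62, -0.001]
ft_force: [-0.1, -0.4, 0.2]
width: 0.0601
grasp_force: 0.0
```

servo_tool(steps=[[1, 1, -30, 0], [1, 1, -60, 0], [1, 1, -72, 0], [1, 1, -77, 0], [1, 1, -77, 0]])

```text
time: 3.2
tcp_pos: [0.5575, 0.2998, 0.0041]
ee_rot: [0.0, 0.785, 0.62, 0.001]
ft_force: [0.6, 0.2, 0.5]
width: 0.0596
grasp_force: 0.0
```

servo_tool(steps=[[0, 0, 0, 0], [0, 0, 0, 0], [0, 0, 0, 0], [0, 0, 0, 0], [0, 0, 0, 0], [0, 0, 0, 0]], fingers=0, newtons=60)

```text
time: 3.8
tcp_pos: [0.5567, 0.2999, 0.0033]
ee_rot: [0.0, 0.785, 0.62, 0.0]
ft_force: [-0.3, 0.3, 0.2]
width: -0.0003
grasp_force: 0.0
```

The fingers shut to zero width, so they missed the handle. I'll look from both cameras.

```bash
python3 - <<'E'
from h import *
a=snap('top','t1'); b=snap('scene','s1')
c=lambda s,u,v,w,h,W,H: cv2.resize(s['color'][v:v+h,u:u+w,::-1],(W,H),interpolation=cv2.INTER_CUBIC)
cv2.imwrite('pics/c4.png',np.hstack([c(a,190,140,80,80,400,400),c(b,195,170,80,80,400,400)]))
E
```

```text
(no output)
```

View pics/c4.png

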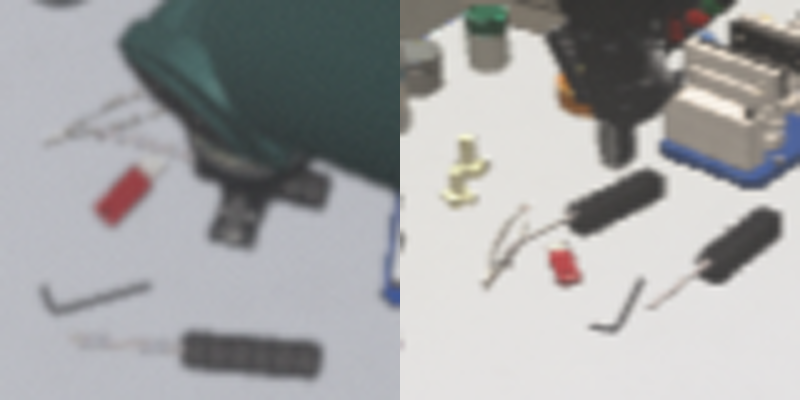

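```bash
python3 - <<'E'
from h import *
a=load('t1'); b=load('s1'); st=get_state(); p=st['tcp_pos']; print(p,st['ee_rot'],st['ft_force'],st['joints'])
print(proj(a,p),proj(b,p), proj(b,p+[0,0,.1]))
for u,v in [(238,201),(238,198),(237,195),(235,202)]: print('scene',u,v,pt(b,u,v))
for u,v in [(237,185),(238,181),(251,178),(232,172)]: print('top',u,v,pt(a,u,v))
for s,r in((load('s0'),(225,200,260,222)),(b,(225,200,260,222))):
    m=s['color'][r[1]:r[3],r[0]:r[2]].max(2)<80; ys,xs=np.where(m)
    Q=np.array([pt(s,x+r[0],y+r[1]) for x,y in zip(xs,ys)]); Q=Q[(Q[:,2]<.03)&(Q[:,2]>0)]; print(len(Q),np.median(Q,0),Q.min(0),Q.max(0))
E
```

```text
[0.55664569 0.29990546 0.00322071] [ 5.03100658e-06  7.84548537e-01  6.20067408e-01 -4.79217460e-05] [0.05089952 0.32461648 0.01464009] [-0.38895646  0.73605262 -0.25696352  1.92185046  0.34642985  0.52656632
 -1.11696098]
[241.69716811 175.47118169] [238.31680156 211.49715168] [237.37730536 187.64787242]
scene 238 201 [0.55302337 0.30439768 0.05139771]
scene 238 198 [0.54888917 0.30949559 0.06759133]
scene 237 195 [0.55094944 0.31203711 0.08055646]
scene 235 202 [0.56371435 0.30842312 0.04603574]
top 237 185 [0.50415437 0.3075719  0.14331215]
top 238 181 [0.51419285 0.30492919 0.14882212]
top 251 178 [0.54656172 0.27132115 0.01895914]
top 232 172 [0.52535986 0.31799762 0.21613613]
98 [0.54953754 0.31169288 0.01887699] [0.44122668 0.27200378 0.00606483] [0.56519981 0.34367812 0.02572562]
99 [0.54956566 0.31407785 0.01927818] [0.44275771 0.26981816 0.00651583] [0.56427154 0.34600751 0.02464421]
```

```bash
python3 - <<'E'
from h import *
for t in ('s0','s1'):
    b=load(t)
    if t=='s1':
        for v in range(192,212): print(v,[(int(b['color'][v,u].max()),*np.round(pt(b,u,v)*1000).astype(int)) for u in (235,237,239,241)])
b=load('s0'); p=np.array([.2434,-.682,.1912]); q=proj(b,p); print(q,b['z_map'].shape)
cam=np.linalg.inv(b['T']); 
for v in range(int(q[1])-20,int(q[1])+8,2): print(v,[tuple(np.round(pt(b,u,v)*1000).astype(int)) for u in range(int(q[0])-12,int(q[0])+13,4)])
E
```

```text
192 [(62, np.int64(564), np.int64(305), np.int64(86)), (60, np.int64(552), np.int64(311), np.int64(92)), (61, np.int64(544), np.int64(309), np.int64(93)), (60, np.int64(529), np.int64(318), np.int64(102))]
193 [(67, np.int64(562), np.int64(308), np.int64(84)), (60, np.int64(550), np.int64(313), np.int64(90)), (60, np.int64(543), np.int64(310), np.int64(90)), (60, np.int64(531), np.int64(315), np.int64(95))]
194 [(103, np.int64(562), np.int64(309), np.int64(80)), (65, np.int64(548), np.int64(315), np.int64(87)), (62, np.int64(543), np.int64(310), np.int64(86)), (66, np.int64(530), np.int64(317), np.int64(93))]
195 [(105, np.int64(562), np.int64(309), np.int64(76)), (87, np.int64(551), np.int64(312), np.int64(81)), (62, np.int64(542), np.int64(312), np.int64(83)), (90, np.int64(531), np.int64(316), np.int64(88))]
196 [(98, np.int64(561), np.int64(311), np.int64(73)), (95, np.int64(554), np.int64(307), np.int64(73)), (63, np.int64(545), np.int64(309), np.int64(77)), (108, np.int64(539), np.int64(305), np.int64(76))]
197 [(98, np.int64(564), np.int64(306), np.int64(66)), (96, np.int64(55
[... 7131 characters left out ...]
), np.int64(138))]
112 [(np.int64(345), np.int64(-867), np.int64(111)), (np.int64(-133), np.int64(1272), np.int64(734)), (np.int64(302), np.int64(-871), np.int64(117)), (np.int64(280), np.int64(-869), np.int64(121)), (np.int64(258), np.int64(-868), np.int64(124)), (np.int64(238), np.int64(-872), np.int64(127)), (np.int64(218), np.int64(-878), np.int64(128))]
114 [(np.int64(343), np.int64(-869), np.int64(99)), (np.int64(321), np.int64(-867), np.int64(103)), (np.int64(301), np.int64(-875), np.int64(104)), (np.int64(280), np.int64(-882), np.int64(106)), (np.int64(256), np.int64(-864), np.int64(114)), (np.int64(236), np.int64(-872), np.int64(115)), (np.int64(214), np.int64(-865), np.int64(121))]
```

The fingertips end at scene (237,203), which works out to z ≈ 45 mm, while the TCP reads 3 mm. So the reported TCP sits about 42 mm beyond the real fingertips, contrary to the spec, and I'll allow for that. I'm opening and going lower in small steps while watching the force.

servo_tool(steps=[[0, -1, 0, 0], [0, -1, 0, 0], [0, -1, 0, 0], [0, -1, 0, 0], [0, -1, -10, 0], [0, -1, -20, 0], [0, -1, -28, 0], [0, -1, -34, 0], [0, -1, -34, 0]], fingers=0.6)

```text
time: 4.8
tcp_pos: [0.5557, 0.2984, -0.0322]
ee_rot: [-0.0, 0.784, 0.62, -0.001]
ft_force: [-0.6, 0.2, -0.0]
width: 0.0511
grasp_force: 0.0
```

servo_tool(steps=[[0, 0, -2, 0], [0, 0, -4, 0], [0, 0, -4, 0]])

```text
time: 5.1
tcp_pos: [0.5567, 0.299, -0.0347]
ee_rot: [0.0, 0.785, 0.62, 0.0]
ft_force: [0.6, 0.8, 0.7]
width: 0.051
grasp_force: 0.0
```

servo_tool(steps=[[0, 0, 0, 0], [0, 0, 0, 0], [0, 0, 0, 0], [0, 0, 0, 0], [0, 0, 0, 0], [0, 0, 0, 0]], fingers=0, newtons=60)

```text
time: 5.7
tcp_pos: [0.5571, 0.2991, -0.0342]
ee_rot: [0.0, 0.785, 0.62, 0.0]
ft_force: [0.3, -0.9, 5.9]
width: 0.0208
grasp_force: 61.6
```

servo_tool(steps=[[0, 0, 10, 0], [0, 0, 30, 0], [0, 0, 60, 0], [0, 0, 100, 0], [0, 0, 140, 0], [0, 0, 140, 0]])

```text
time: 6.3
tcp_pos: [0.5602, 0.3015, 0.1111]
ee_rot: [0.001, 0.785, 0.62, 0.005]
ft_force: [0.4, 0.1, -0.2]
width: 0.0209
grasp_force: 60.9
```

```bash
python3 - <<'E'
from h import *
a=snap('top','t2'); b=snap('scene','s2')
print(get_state()['tcp_pos'],get_state()['ft_force'],get_state()['width'])
c=lambda s,u,v,w,h,W,H: cv2.resize(s['color'][v:v+h,u:u+w,::-1],(W,H),interpolation=cv2.INTER_CUBIC)
cv2.imwrite('pics/c5.png',np.hstack([c(a,190,140,80,80,400,400),c(b,195,160,60,60,400,400)]))
E
```

```text
[0.5570094  0.2989249  0.10633546] [-0.36204282 -0.05016475 -1.93204324] 0.020765650191642924
```

View pics/c5.png

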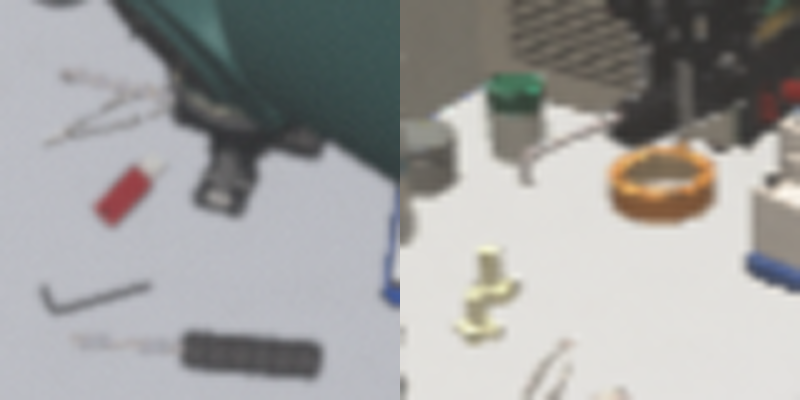

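The picture shows the hook turning down at the shank's end (crop right: bend at (525,155), tip at (530,182)), so this is the hooked pick. The straight one is still on the table. Next I locate the tip in both views and measure the ring.

```bash
python3 - <<'E'
from h import *
a=load('t2'); b=load('s2')
T=np.array([.557,.2989,.1063]); d=np.array([np.cos(np.radians(76.4)),np.sin(np.radians(76.4)),0])
tip=T+.102*d+[0,0,.0352]; print('pred tip',tip,'scene',proj(b,tip),'top',proj(a,tip+[0,0,.0145]),'bend scene',proj(b,tip+[0,0,.017]))
print('shank start scene',proj(b,T+.042*d+[0,0,.0452]))
# seen
print('scene seen tip',195+530/6.667-.5,160+182/6.667-.5,' bend',195+523/6.667-60-.5,'(x uses crop offset 400)',195+(528-400)/6.667-.5,160+155/6.667-.5)
print('depth tip',[np.round(pt(b,u,v),3) for u,v in [(214,185),(214,186),(213,184),(214,184)]])
a=load('t0'); o=np.array([.4875,-.1016]); e=np.array([-.2270,-.9739]); n=np.array([.9739,-.2270])
R=[]
for v in range(175,226):
    for u in range(355,425):
        if a['color'][v,u].min()>125:
            p=pt(a,u,v); q=atz(a,u,v,.050)[:2]-o; x,y=q@e*1e3,q@n*1e3
            if p[2]<.068 and p[2]>.04 and abs(y)<35 and -30<x<60: R.append((x,y,p[2]*1e3))
R=np.array(R).round(); R=R[R[:,0].argsort()]; print(R.astype(int).tolist())
E
```

```text
pred tip [0.5809845  0.39804002 0.1415    ] scene [214.57954831 187.65020493] top [203.851922   155.35821829] bend scene [214.25790217 183.16253612]
shank start scene [227.93717015 179.24218486]
scene seen tip 273.9960251987401 186.7986350682466  bend 212.9460776961152 (x uses crop offset 400) 213.69904004799758 182.7488375581221
depth tip [array([0.58 , 0.401, 0.153]), array([0.579, 0.403, 0.15 ]), array([0.582, 0.403, 0.157]), array([0.579, 0.402, 0.158])]
[[17, -9, 49]]
```

```bash
python3 - <<'E'
from h import *
a=load('t0'); o=np.array([.4875,-.1016]); e=np.array([-.2270,-.9739]); n=np.array([.9739,-.2270])
# rectified stand-frame image at z=.050, 0.25mm->4px/mm... 
xs=np.arange(-40,75,.25); ys=np.arange(-40,40,.25)
M=np.array([[proj(a,np.array([*(o+x/1e3*e+y/1e3*n),.05])) for x in xs] for y in ys],np.float32)
im=cv2.remap(a['color'],M[...,0],M[...,1],cv2.INTER_CUBIC)
g=im.max(2).astype(float)
print('along x at y=-4..4:'); 
for y in (-6,0,6): print(y,[(x,int(g[int((y+40)*4),int((x+40)*4)])) for x in range(14,60,2)])
print('along y:')
for x in (20,26,32): print(x,[(y,int(g[int((y+40)*4),int((x+40)*4)])) for y in range(-24,25,2)])
cv2.imwrite('pics/rect.png',cv2.resize(im[:,:,::-1],None,fx=1.7,fy=1.7))
E
```

```text
along x at y=-4..4:
-6 [(14, 119), (16, 128), (18, 126), (20, 112), (22, 99), (24, 91), (26, 90), (28, 90), (30, 91), (32, 91), (34, 91), (36, 90), (38, 94), (40, 101), (42, 110), (44, 116), (46, 114), (48, 105), (50, 94), (52, 89), (54, 86), (56, 87), (58, 88)]
0 [(14, 147), (16, 144), (18, 139), (20, 129), (22, 115), (24, 101), (26, 92), (28, 88), (30, 88), (32, 87), (34, 86), (36, 85), (38, 84), (40, 88), (42, 98), (44, 117), (46, 128), (48, 118), (50, 104), (52, 91), (54, 87), (56, 87), (58, 87)]
6 [(14, 141), (16, 148), (18, 149), (20, 143), (22, 133), (24, 116), (26, 103), (28, 91), (30, 86), (32, 87), (34, 87), (36, 86), (38, 87), (40, 90), (42, 107), (44, 125), (46, 124), (48, 111), (50, 95), (52, 89), (54, 86), (56, 87), (58, 86)]
along y:
20 [(-24, 85), (-22, 85), (-20, 87), (-18, 89), (-16, 101), (-14, 118), (-12, 127), (-10, 126), (-8, 118), (-6, 112), (-4, 112), (-2, 121), (0, 129), (2, 137), (4, 141), (6, 143), (8, 143), (10, 141), (12, 140), (14, 138), (16, 133), (18, 122), (20, 107), (22, 95), (24, 88)]
26 [(-24, 87), (-22, 86), (-20, 84), (-18, 88), (-16, 98), (-14, 119), (-12, 128), (-10, 116), (-8, 100), (-6, 90), (-4, 88), (-2, 89), (0, 92), (2, 95), (4, 100), (6, 103), (8, 99), (10, 98), (12, 99), (14, 105), (16, 113), (18, 114), (20, 105), (22, 95), (24, 89)]
32 [(-24, 86), (-22, 87), (-20, 87), (-18, 87), (-16, 95), (-14, 106), (-12, 115), (-10, 114), (-8, 103), (-6, 91), (-4, 86), (-2, 87), (0, 87), (2, 87), (4, 87), (6, 87), (8, 86), (10, 87), (12, 91), (14, 107), (16, 122), (18, 120), (20, 108), (22, 95), (24, 88)]
```

View pics/rect.png

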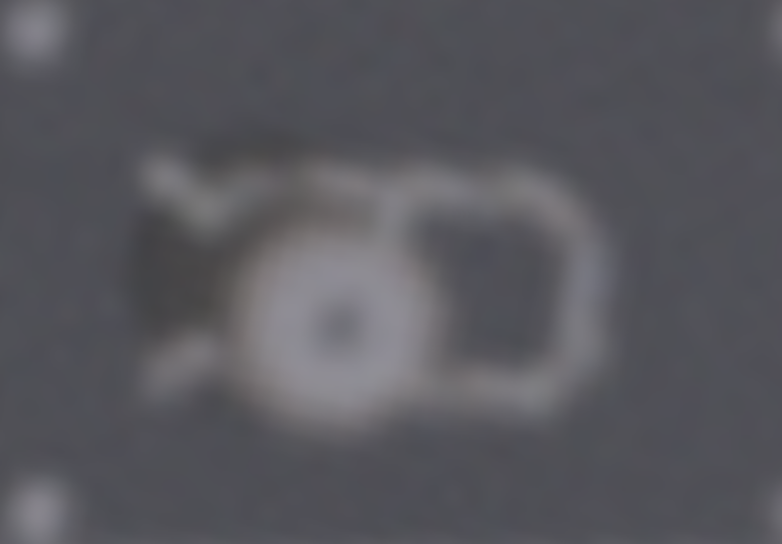

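The tip is within 1 px of its prediction in both views. The ring's loop centre is 31.5 mm out and 2.5 mm to the side in the stand frame, at world (0.483, -0.133), with a pull direction of about -101°. Carrying the pick over to the stand.

servo_tool(steps=[[-10, -20, 30, 0], [-20, -60, 50, 0.5], [-30, -105, 60, 1], [-40, -150, 60, 1.5], [-50, -195, 60, 2], [-55, -240, 60, 2.5], [-60, -285, 60, 2.5], [-65, -330, 60, 2.5], [-70, -375, 60, 2.5], [-75, -420, 60, 2.5]])

```text
time: 7.4
tcp_pos: [0.4794, -0.1227, 0.1636]
ee_rot: [-0.002, 0.771, 0.637, -0.001]
ft_force: [-0.5, -0.1, -0.2]
width: 0.0207
grasp_force: 60.9
```

servo_tool(steps=[[-7, -40, -10, 0], [-14, -80, -30, 0], [-19, -112, -60, 0], [-19, -112, -95, 0], [-19, -112, -120, 0], [-19, -112, -120, 0], [-19, -112, -120, 0]])

```text
time: 8.1
tcp_pos: [0.4615, -0.2323, 0.0443]
ee_rot: [-0.002, 0.771, 0.637, -0.001]
ft_force: [-0.2, -0.2, -1.1]
width: 0.0207
grasp_force: 60.9
```

```bash
python3 - <<'E'
from h import *
a=snap('top','t3'); b=snap('scene','s3')
print(get_state()['tcp_pos'],get_state()['ee_rot'],get_state()['ft_force'],get_state()['width'])
P=np.array([.4828,-.1329,.05]); print(proj(a,P),proj(b,P))
c=lambda s,u,v,w,h,W,H: cv2.resize(s['color'][v:v+h,u:u+w,::-1],(W,H),interpolation=cv2.INTER_CUBIC)
cv2.imwrite('pics/c6.png',np.hstack([c(a,355,170,70,70,400,400),c(b,285,140,50,50,400,400)]))
E
```

```text
[ 0.46326362 -0.23285888  0.04597573] [4.24106505e-04 7.70608686e-01 6.37308388e-01 3.01038347e-04] [ 0.95215418  0.08474108 -0.4511187 ] 0.02025324460582805
[389.58471244 200.39450571] [307.02170881 162.67601945]
```

View pics/c6.png

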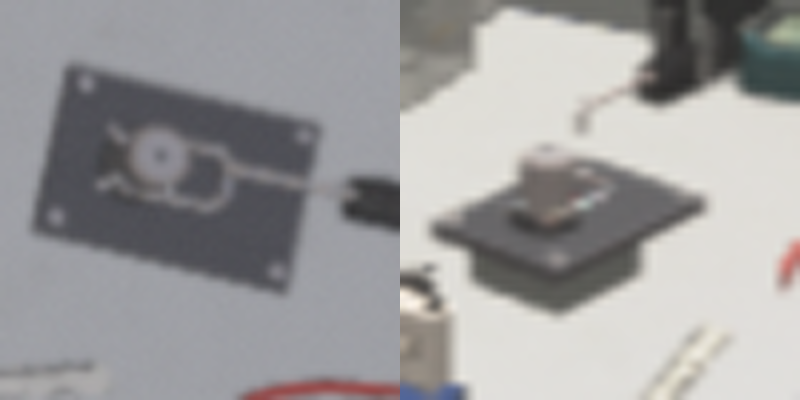

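The top view shows the shank lined up with the loop, ending near crop (228,168). It sits higher than the ring, so there is parallax. I'll check the tip numerically by differencing against the first picture.

```bash
python3 - <<'E'
from h import *
a=load('t3');a0=load('t0')
T=np.array([.46326,-.23286,.04598]); 
w,x,y,z=0,.7706,.6373,0; th=2*np.arctan2(y,x); print('yaw',np.degrees(th))
d=np.array([np.cos(th),np.sin(th),0]); n=np.array([-d[1],d[0],0])
D=np.abs(a['color'].astype(int)-a0['color']).max(2).astype(np.float32)
zz=.0460+.0352+.017
print('  L: lateral profile of change (mm -8..8)')
for L in range(70,118,3):
    r=[]
    for l in range(-8,9,2):
        P=T+d*L/1e3+n*l/1e3; P[2]=zz; u,v=proj(a,P); r.append(int(cv2.getRectSubPix(D,(1,1),(float(u),float(v)))[0,0]))
    print(L,r)
b=load('s3');b0=load('s0'); D=np.abs(b['color'].astype(int)-b0['color']).max(2)
tip=T+d*.102+[0,0,.0352]; print('pred tip scene',proj(b,tip),'bend',proj(b,tip+[0,0,.017]))
print(D[150:160,303:314])
E
```

```text
yaw 79.18271515632915
  L: lateral profile of change (mm -8..8)
70 [2, 1, 6, 17, 33, 41, 37, 15, 7]
73 [1, 1, 4, 18, 33, 42, 36, 19, 5]
76 [2, 1, 3, 16, 31, 42, 29, 16, 5]
79 [1, 1, 5, 16, 32, 38, 29, 13, 4]
82 [1, 2, 8, 18, 35, 40, 35, 16, 6]
85 [1, 2, 8, 24, 39, 44, 37, 17, 5]
88 [1, 3, 6, 21, 36, 48, 35, 18, 5]
91 [1, 1, 6, 19, 34, 43, 31, 16, 4]
94 [2, 2, 8, 19, 36, 40, 32, 14, 5]
97 [2, 2, 7, 17, 31, 36, 32, 15, 6]
100 [0, 1, 4, 9, 16, 19, 15, 7, 2]
103 [1, 1, 1, 4, 5, 7, 8, 7, 4]
106 [1, 1, 1, 1, 1, 4, 7, 9, 5]
109 [1, 1, 2, 2, 2, 3, 5, 6, 3]
112 [3, 1, 1, 1, 2, 2, 1, 1, 1]
115 [1, 1, 1, 1, 1, 1, 1, 1, 1]
pred tip scene [307.45396683 156.19034314] bend [307.65887091 152.58568176]
[[ 3  2  5  2  4  3  3  2  1  5 26]
 [ 3  3  3  4  1  1  1  5 22 41 49]
 [ 2  3  3  1 12 20 24 39 25  9  9]
 [ 2  3  4  1 17 35 23  9  3  2  1]
 [ 2  3  2 14 46 36  3  3  3  3  3]
 [ 3  4  1 17 53 36  1  3  2  2  2]
 [ 3  4  1 13 38 24  0  4  3  4  3]
 [ 4  3  2  1  4  1  1  2  3  5  3]
 [ 1  3  3  3  2  3  4  2  3  3  4]
 [ 3  3  3  4  3  4  3  3  4  3  4]]
```

servo_tool(steps=[[0, 2, -10, 0], [0, 2, -20, 0], [0, 2, -26, 0], [0, 2, -30, 0], [0, 2, -33, 0], [0, 2, -36, 0], [0, 2, -38, 0], [0, 2, -38, 0], [0, 2, -38, 0]])

```text
time: 9.1
tcp_pos: [0.4627, -0.2311, 0.0073]
ee_rot: [0.0, 0.771, 0.637, 0.0]
ft_force: [-0.4, -0.1, -1.7]
width: 0.0204
grasp_force: 60.9
```

```bash
python3 - <<'E'
from h import *
s=get_state(); print(s['tcp_pos'],s['ft_force'],s['ft_torque'])
b=snap('scene','s4'); a=snap('top','t4'); a0=load('t0')
T=s['tcp_pos']; th=np.radians(79.18); d=np.array([np.cos(th),np.sin(th),0]); n=np.array([-d[1],d[0],0])
D=np.abs(a['color'].astype(int)-a0['color']).max(2).astype(np.float32)
zz=T[2]+.0352+.017
for L in range(80,118,2):
    r=[]
    for l in range(-8,9,2):
        P=T+d*L/1e3+n*l/1e3; P[2]=zz; u,v=proj(a,P); r.append(int(cv2.getRectSubPix(D,(1,1),(float(u),float(v)))[0,0]))
    print(L,r)
E
```

```text
[ 0.46274546 -0.23111142  0.00730702] [-0.38360257 -0.10961989 -1.66339768] [-0.0007762   0.01705155  0.00900853]
80 [0, 5, 18, 32, 42, 31, 16, 4, 1]
82 [1, 7, 18, 33, 38, 30, 14, 4, 1]
84 [1, 6, 16, 30, 34, 29, 11, 4, 1]
86 [1, 5, 12, 24, 26, 23, 10, 4, 1]
88 [1, 3, 10, 18, 20, 15, 8, 3, 1]
90 [1, 3, 9, 15, 17, 8, 5, 2, 1]
92 [1, 3, 12, 20, 26, 15, 6, 1, 1]
94 [1, 5, 15, 26, 33, 23, 10, 2, 1]
96 [3, 7, 17, 31, 38, 31, 13, 4, 1]
98 [4, 8, 16, 30, 37, 33, 14, 6, 1]
100 [2, 6, 15, 28, 34, 34, 17, 7, 1]
102 [1, 4, 13, 24, 31, 32, 18, 8, 1]
104 [1, 2, 8, 16, 24, 24, 17, 9, 3]
106 [2, 1, 4, 8, 13, 13, 10, 4, 2]
108 [1, 1, 1, 2, 3, 4, 5, 2, 2]
110 [1, 1, 1, 1, 2, 2, 2, 2, 2]
112 [1, 1, 1, 1, 1, 1, 1, 1, 1]
114 [1, 1, 1, 1, 1, 1, 1, 1, 1]
116 [1, 1, 1, 1, 1, 1, 2, 2, 0]
```

The hook is inside the loop: the shank end is at 105 mm, the outer bar crosses at about 90 mm, and there is no contact force. Pulling along the ring's +x.

servo_tool(steps=[[-1, -5, 0, 0], [-1.9, -9.8, 0, 0], [-2.5, -13, 0, 0], [-3, -16, 0, 0], [-3.6, -19, 0, 0], [-4.2, -22, 0, 0], [-4.8, -25, 0, 0], [-5.4, -28, 0, 0]])

```text
time: 10.0
tcp_pos: [0.458, -0.2557, 0.007]
ee_rot: [-0.001, 0.77, 0.639, 0.001]
ft_force: [1.1, 0.2, -1.9]
width: 0.0202
grasp_force: 60.8
```

servo_tool(steps=[[-0.6, -3, 0, 0], [-1.2, -6, 0, 0], [-1.8, -9, 0, 0], [-2.3, -12, 0, 0], [-2.9, -15, 0, 0], [-3.5, -18, 0, 0]])

```text
time: 10.6
tcp_pos: [0.4537, -0.2775, 0.0073]
ee_rot: [0.0, 0.771, 0.637, -0.0]
ft_force: [0.1, 0.4, -0.7]
width: 0.021
grasp_force: 60.9
```

servo_tool(steps=[[-0.4, -2, 0, 0], [-0.8, -4, 0, 0], [-0.8, -4, 0, 0]])

```text
time: 10.9
tcp_pos: [0.4529, -0.2814, 0.0072]
ee_rot: [0.0, 0.771, 0.637, -0.0]
ft_force: [-0.4, 0.7, -0.6]
width: 0.0205
grasp_force: 60.9
```

```bash
cat >m.py <<'E'
from h import *
import sys
def ringimg(tag,z=.042):
    a=load(tag); o=np.array([.4875,-.1016]); e=np.array([-.2270,-.9739]); n=np.array([.9739,-.2270])
    xs=np.arange(-30,110,2.); ys=np.arange(-30,31,2.)
    M=np.array([[proj(a,np.array([*(o+x/1e3*e+y/1e3*n),z])) for x in xs] for y in ys],np.float32)
    g=cv2.remap(a['color'],M[...,0],M[...,1],cv2.INTER_CUBIC).max(2)
    print('x from -30, 2mm/char; digit=brightness')
    for y,r in zip(ys,g): print('%4d '%y+''.join('.' if v<97 else '-' if v<107 else '+' if v<120 else '#' for v in r))
E
python3 - <<'E'
from m import *
s=get_state(); print(s['tcp_pos'],s['ft_force'],s['time']); snap('top','t5'); ringimg('t5')
E
```

```text
[ 0.45289365 -0.28141673  0.00724664] [-0.44725268  0.67322912 -0.5924868 ] 10.9
x from -30, 2mm/char; digit=brightness
 -30 -.....................................................-++-+###########
 -28 .........................................................--###########
 -26 ..........................................................-###########
 -24 ..........................................................-###########
 -22 ..........................................................-###########
 -20 ..........................................................-###########
 -18 ..........................................................-###########
 -16 ..........................................................-###########
 -14 ...........................----..-----+++--------....--...-###########
 -12 ...........................-+##+++##+++####+++###+++++++---###########
 -10 ...........................-+#######++++###########+++##+++###########
  -8 ............................-+####+++---+++####++++++++##++###########
  -6 ..................-----......-+#++-.......-+##+--------++######
[... 675 characters left out ...]
..-+############
  14 ..............+##################++----...-###-.........-#############
  16 ..............+####################+##+++-+###+----+---+++############
  18 ...............+############++-++++######++#####+++#####++############
  20 ...............-+#########++--..---+++##++++####+++#####+++###########
  22 ................-+######++--........---------++++--+++++--+###########
  24 .................--+++++-......................--...----..-###########
  26 ...................----...................................-+##########
  28 ..........................................................-+##########
  30 ..........................................................-###########
```

The ring is off: its legs now start at about x = 25 mm in the stand frame, against a head radius of 15 and a hub radius of 20. It lies on the plate with no load on the hook. I'll back the hook off the bar and lift straight out.

servo_tool(steps=[[0.5, 2.5, 0, 0], [1, 5, 0, 0], [1.4, 7, 0, 0], [1.4, 7, 3, 0], [1.4, 7, 8, 0], [1.4, 7, 15, 0], [1.4, 7, 30, 0], [1.4, 7, 60, 0], [1.4, 7, 60, 0]])

```text
time: 11.85
tcp_pos: [0.4569, -0.2754, 0.0707]
ee_rot: [0.003, 0.771, 0.637, 0.001]
ft_force: [0.9, 0.2, -1.7]
width: 0.0203
grasp_force: 60.9
```

```bash
python3 - <<'E'
from m import *
s=get_state(); print(s['tcp_pos'],s['ft_force'],s['time']); a=snap('top','t6'); ringimg('t6')
# free table height map z>8mm in area to lay pick
for x in np.arange(.36,.62,.02):
    r=''
    for y in np.arange(-.44,-.1,.02):
        u,v=proj(load('t0'),np.array([x,y,0])); z=0; w=load('t0') if 0 else a
        r+=' %4d'%(load('t0')['color'][int(v),int(u)].min())
    print('%.2f'%x,r)
E
```

```text
[ 0.45691881 -0.27542976  0.07068441] [ 0.93988849  0.24658207 -1.67775248] 11.85
x from -30, 2mm/char; digit=brightness
 -30 -.....................................................-++++###########
 -28 .........................................................--###########
 -26 ..........................................................-###########
 -24 ..........................................................-###########
 -22 ..........................................................-###########
 -20 ..........................................................-###########
 -18 ..........................................................-###########
 -16 ..........................................................-###########
 -14 ...........................----..-----+++--------.....-...-###########
 -12 ...........................-+#++++##+++###+++++##+++++++---###########
 -10 ...........................-+#######++++###########++###+++###########
  -8 ............................-+####++----+++####+++++++++#++###########
  -6 ..................-----......-+#++-.......-+##+--------++#####
[... 1859 characters left out ...]
159  159  157  160  159  159  159  158   93   81   80   79   78
0.48    64  107  158  158  160  159  159  159  160  158  159  159   82   79   97   93  102
0.50    59   99  157  160  159  160  158  159  159  158  160  160   79   80  115  138  134
0.52   157  158  159  159  159  159  157  158  158  159  158  158  129   85   79   78   78
0.54   158  159  158  159  158  160  160  159  158  160  159  160  160  159  160  156  140
0.56   159  159  158  159  159  157  159  160  160  161  160  159  159  159  160  159  158
0.58   158  159  160  159  158  159  159  159  160  159  159  159  159  161  158  157  159
0.60   158  159  158  158  158  159  160  160  160  159  159  160  159  160  159  158  158
```

Ring stays put and the hook is out. Now laying the pick on the open worktop at about (0.57, -0.32).

servo_tool(steps=[[5, -20, 15, 0], [45, -35, 15, 0], [85, -45, 10, 0], [113, -45, -20, 0], [113, -45, -55, 0], [113, -45, -80, 0], [113, -45, -94, 0], [113, -45, -100, 0], [113, -45, -100, 0]])

```text
time: 12.8
tcp_pos: [0.5669, -0.3189, -0.0328]
ee_rot: [-0.0, 0.771, 0.637, -0.0]
ft_force: [1.3, -0.6, -1.0]
width: 0.0208
grasp_force: 60.9
```

servo_tool(steps=[[0, 0, -2, 0], [0, 0, -4, 0], [0, 0, -4, 0], [0, 0, -4, 0]])

```text
time: 13.2
tcp_pos: [0.5682, -0.3196, -0.0342]
ee_rot: [0.001, 0.771, 0.637, 0.0]
ft_force: [-2.8, 0.3, 9.8]
width: 0.0204
grasp_force: 62.3
```

Contact with the table at 10 N, so the pick is down. Releasing and backing off upwards.

servo_tool(steps=[[0, 0, 1, 0], [0, 0, 1, 0], [0, 0, 1, 0], [0, 0, 1, 0], [0, 0, 1, 0], [0, 0, 1, 0]], fingers=0.6)

```text
time: 13.8
tcp_pos: [0.5673, -0.319, -0.036]
ee_rot: [-0.0, 0.771, 0.637, -0.0]
ft_force: [-0.1, 0.3, -0.1]
width: 0.0512
grasp_force: 0.0
```

servo_tool(steps=[[0, 0, 10, 0], [0, 0, 30, 0], [0, 0, 60, 0], [0, 0, 100, 0], [0, 0, 140, 0], [0, -30, 180, 0], [0, -70, 200, 0], [0, -110, 200, 0], [0, -110, 200, 0], [0, -110, 200, 0]])

```text
time: 14.8
tcp_pos: [0.5663, -0.4306, 0.1645]
ee_rot: [0.0, 0.772, 0.636, -0.0]
ft_force: [0.5, 0.2, -0.3]
width: 0.0509
grasp_force: 0.0
```

```bash
python3 - <<'E'
from m import *
s=get_state(); print(s['tcp_pos'],s['ft_force'],s['time'],s['width']); a=snap('top','t7'); b=snap('scene','s7')
c=lambda s,u,v,w,h,W,H: cv2.resize(s['color'][v:v+h,u:u+w,::-1],(W,H),interpolation=cv2.INTER_CUBIC)
cv2.imwrite('pics/c7.png',np.hstack([c(a,350,150,100,100,400,400),c(b,280,115,80,80,400,400)]))
E
```

```text
[ 0.56629334 -0.43058259  0.164539  ] [ 0.48910517  0.19020085 -0.3074581 ] 14.8 0.05092656448703679
```

View pics/c7.png

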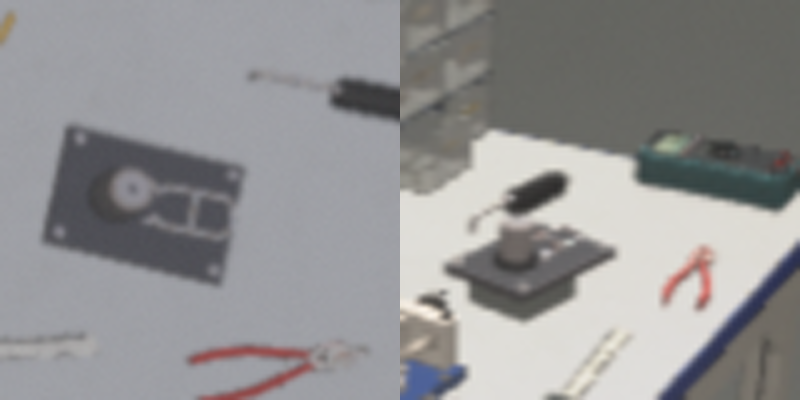

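The ring lies flat on the plate, right of the spindle at top crop (195,210), with about 10 mm clear of the head. The pick lies on the open worktop at crop (330,90), and the gripper is away from everything. Handing in.

```bash
python3 -c "
from bench import hand_in; print(hand_in())"
```

```text
the job is handed in; nothing more can be done
None
```

The ring was pulled off with the hooked pick and lies loose on the stand plate, about 10 mm clear of the spindle head. The pick is on the open worktop and the job was handed in at about 15 s; the first grasp closed on air because the reported TCP sits about 42 mm beyond the real fingertips, which I corrected for.

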